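# Unlatch the laundry chemicals locker

## Robot

A 6-joint arm with a two-finger parallel gripper is mounted at the origin on the work surface. World frame = base frame: x ahead of the robot, y to its left, z up, the work surface at z = 0. Lengths are in m, angles in rad, forces in N, time in s.
With the tool pointing down it reaches from about 0.35 to 0.775 m from the base axis. Payload 5.5 kg.
Tool frame: the origin (TCP) lies at the very end of the fingers, on their centre line; the grasp point (between the pads) lies env.hold_point_z behind it (env.hold_point_z is the distance from the TCP to the grasp point, in m); z points along the fingers, y is the line along which they close (so a half turn about z gives the same grasp; the last joint's range is limited). The gripper opens to 85 mm and grips with 20 to 120 N. Pads are 22 mm wide; open, the fingers measure 114 mm over their backs; the gripper's body (76 mm by 85 mm) begins 54 mm behind the grasp point. The pads swing forward as they close: fully open they stand 13 mm farther back than shut.
Start: joints at [-1.422, 0.313, 0.046, 1.304, 0, 1.431], TCP at [0.164, -0.551, 0.231] pointing down, gripper open.
Joint ranges: [-2.76, 2.76], [-0.86, 1.69], [-1.03, 1.26], [-2.2, 2.34], [-1.47, 1.5], [-3.14, 3.14]. Speed limits (rad/s): [2.57, 2.57, 3.14, 3.14, 3.14, 3.14].

## Interface

Orientations are given as a unit quaternion [w, x, y, z].
In Python, from workcell import env gives the robot as it stands.
- The arm moves only by the tool carry_out, never from a script. Its argument "steps" is a list of rows, each a list of 3 entries, a list of its own where there are three numbers: the turn, a rotation vector about the tool's x, y, z in degrees, then the shift along the tool's x, y, z in cm, then the closure in counts, from 0 (fully open) to 255 (shut). A call has exactly 8 rows; each row is the pose to reach, as a shift and turn from the pose commanded when the call began, along the tool's axes at that moment; what a row does not reach only later rows make up. A row lasts 1/8 s, in which the tool goes at most 62.5 mm and 10.7 degrees, less where a joint would pass 70% of its speed; a pose out of reach is approached as far as the arm can. A call with a gripper value outside its range is refused whole. The fingers move at their own pace and stop on an object; "force" is the grip in N (left out, the last holds). Time passes only in rows, so rows that repeat a pose let the fingers close, or fill a call up. It gives the time, the measured TCP pose, the force, the opening and the grip force at its end, in the units of the state.
- env.get_state(): the state, without advancing time (a new reading comes with each control period).
- env.read_camera(name): name is "scene" or "top" or "wrist"; returns (picture, depth): 400x640x3 uint8, red, green, blue; 400x640 float32, m along the optical axis (not along the pixel's ray), 0 where there is no reading.
- env.get_calibration(name): a dict with "fx", "fy", "cx", "cy" (pixels), "origin" and "orientation" of the camera in the world. Camera axes: x right, y up, looking along -z (the intrinsics and any distortion apply to the point x, -y, -z); pixel columns grow to the right and rows downward; lengths in m; the calibration is good to about 2 mm. A picture is of the moment at which its call begins: read the wrist's pose just before it. get_calibration takes no time and is no camera call; for the wrist camera it gives the pose at the moment of the call.
- env.hand_in(): hands the job in; it is judged then, once.
The state is a dict: "clock": time; "joint_pos": joint angles; "qvel": joint speeds; "tau": joint torques, N m; "tcp_pos": TCP position; "orientation": TCP orientation; "wrist_force": force on the tool from outside, world axes, zero at the start; "ft_torque": the same for the moment, N m; "finger_gap": finger opening in m; "grip_force": force on a finger pad.
Only numpy, scipy, OpenCV 4.12 (cv2) and the standard library are available. Lean on these libraries where they do the work, as an engineer would, in place of code of your own. Each camera call takes 0.05 s, during which the arm holds its last target. There are 200 camera calls.

## Task

Open the white chemicals locker on the laundry counter: gently press its green release button until the red T-handle pops out, turn the handle clockwise to its stop without wrenching it, then raise the lid by the handle to about 25 degrees, where it stays by itself, and let go. Do not jam the button or strain the latch, and leave the other things on the counter where they are.

Things in the scene. Friction and masses are not known exactly. Their poses are not given: they have to be found in the camera images.
- locker: white steel chest 280 (x) x 360 (y) x 150 mm high, open-topped box under a hinged lid, fixed to the counter. Origin: centre of its underside. Its x points from the front (latch side, towards the robot at yaw 0) to the hinge side, y to the left, z up.
- lid (a joint): the locker's lid, a 12 mm thick white panel 280 x 360 mm hinged along the locker's rear top edge; 0 = shut, grows as the front edge rises (rad), up to 1.2. A stiff hinge: it stays wherever it is left. Raising it takes about 13 N at the handle.
- lid_hinge (a point): point on the lid's hinge axis, 130 mm behind the locker's centre (locker x), 150 mm up, level with the underside of the shut lid; the hinge axis is along the locker's y. Its axes turn with the lid (equal to the locker's when shut).
- handle_grip (a point): centre of the red T-handle's bar: 90 mm long (this point's y), 14 mm wide, 10 mm high; moves as the handle pops, turns and rises with the lid. It starts sunk in a slot of the latch case, its top 1 mm above the case; popped out, its underside stands 15 mm above the case top and it stays out. The latch axis is 75 mm in front of the locker's centre.
- pop (a joint): how far the T-handle has popped out: 0 = sunk, 0.024 = fully out (m). It springs out by itself, with about 4 N, when the button has been pressed far enough.
- handle (a joint): turn of the T-handle about the latch axis: 0 = latched, bar along the locker's y; grows clockwise seen from above (rad). Cannot turn while sunk. Turns stiffly (about 0.17 N m). The latch lets go about 0.1 rad before the stop; the stop differs from locker to locker, between 1.05 and 1.45 rad, and has to be felt: the turning moment then rises sharply.
- release (a point): point on the latch case's top face, under the axis of the green release button, 82 mm to the right (locker -y) of the latch axis; z is up from the lid.
- button: plunger of the release button. Origin: on the button axis, level with the case top while unpressed. It carries the round green cap, 24 mm across, in a steel collar; the cap is screwed on to a different height on each locker: top 7 to 17 mm above this origin, to be felt. Travel 6 mm; 3 N starts it, 9 N holds it fully down; the handle is released at about 5 mm. It springs back.
- keeper: latch keeper inside the locker's front, with the strike plate that holds the tongue down and the end stop post 37 mm from the latch axis, whose exact angle this pose does not show. Origin: on the latch axis, at the locker's rim.
- detergent: blue detergent bottle with white cap, 76 mm across, 190 mm high, left of the locker; leave alone. Origin: centre of its underside.
- dosing_cup: small white cup, 60 mm across, 50 mm high, left of the locker; leave alone. Origin: centre of its underside.
- stain_jar: white jar with orange cap, 70 mm across, 100 mm high, right of the locker; leave alone. Origin: centre of its underside.
- scrub_brush: wooden-handled brush lying right of the locker; leave alone. Origin: on the counter, under its middle.
- descaler_box: cardboard box 55 x 90 x 150 mm near the counter's left; leave alone. Origin: centre of its underside.
- peg_tray: grey open tray with clothes pegs, 160 x 110 x 50 mm, behind the locker; leave alone. Origin: centre of its underside.
- soap_dish: round white dish with a bar of soap, 110 mm across, 34 mm high, far right; leave alone. Origin: centre of its underside.
- latch_case (a point): grey latch case on the lid, 70 (x) x 178 mm (y, from 110 mm right to 68 mm left of the latch axis), its top 12 mm above the lid's top. This point: on the latch axis, level with the case top. Axes as the lid's.

How it is judged:
On the way, in this order (a step that is already met when the one before it is completed fails the run):
1. the T-handle has popped out while still unturned and the lid is shut (value of joint pop above 0.018 m and value of joint handle below 0.3 rad and value of joint lid below 0.06 rad), for 0.2 s.
2. the handle is turned past the latch while the lid is still down (value of joint handle above 0.85 rad and value of joint lid below 0.1 rad), for 0.1 s.
At the end, for the whole second after the job is handed in: The lid stands open by itself at 0.27 to 0.65 rad (15 to 37 degrees) and at rest, the T-handle is out by more than 18 mm and turned by more than 0.8 rad, and nothing is held (value of joint lid between 0.27 and 0.65 rad and value of joint pop above 0.018 m and value of joint handle above 0.8 rad and velocity of joint lid between -0.05 and 0.05 rad/s); the robot touches nothing.
It fails at once if the release button is pushed with more than 16 N (contact force between anything else and button above 16 N).
It fails at once if the latch is strained: more than 20 N between the tongue and the keeper with its stop (handle wrenched against the stop, or lid pulled while latched) (contact force between handle and keeper above 20 N).
It fails at once if a bystander is moved by more than 20 mm (distance of any of detergent, dosing_cup, stain_jar, scrub_brush, descaler_box, peg_tray, soap_dish from where it was at the start of the episode above 0.02 m).
It also fails if it takes over 72 s, if anything falls off the work surface, if the arm or the gripper's body presses on something with over 40 N, if the wrist force passes 120 N, or if a joint passes its speed limit or range.

## Working session

There is one attempt and no reset: what is moved stays moved. The work goes in short steps, Python scripts to look and compute and a tool call to move; the robot and the scene stay as the last step left them, time stands still between calls to the robot, and variables do not carry over. Pictures are saved under pics/ and viewed, at most 10 in all, crops included, and the job is handed in when it is done.

Besides the shell and the picture viewer there is one more tool, called as name([rows], argument=value, ...), one row to a line, values as JSON. carry_out: Moves the arm, as the interface text tells. Its arguments: {"type":"object","properties":{"steps":{"type":"array","items":{"type":"array"}},"force":{"type":"number"}},"required":["steps"]}

```bash
mkdir -p pics; ls; cat > h.py <<'E'
import numpy as np, cv2
from scipy.spatial.transform import Rotation as R
from workcell import env
def rot(q): return R.from_quat([q[1],q[2],q[3],q[0]])
def cloud(d,c):
    v,u=np.mgrid[0:d.shape[0],0:d.shape[1]]
    p=np.stack([(u-c['cx'])/c['fx']*d,-(v-c['cy'])/c['fy']*d,-d],-1)
    return p@rot(c['orientation']).as_matrix().T+np.array(c['origin'])
def shot(n,f=None):
    c=env.get_calibration(n); im,d=env.read_camera(n)
    if f: cv2.imwrite(f'pics/{f}.png',im[:,:,::-1])
    return im,d,c,cloud(d,c)
E
python3 - <<'E'
from h import *
print(env.hold_point_z,env.get_state())
for n in('top','scene'):
    im,d,c,P=shot(n,n+'1'); print(c); np.savez(n+'1.npz',im=im,d=d,P=P)
E
```

```text
pics
0.0187 {'clock': 0.0, 'joint_pos': array([-1.42161201e+00,  3.13971632e-01,  4.49527238e-02,  1.30359822e+00,
       -1.11632506e-05,  1.43117360e+00]), 'qvel': array([-0.00029917, -0.00149619,  0.00064975,  0.00027876, -0.00095211,
       -0.00012682]), 'tau': array([ 4.15307450e-04, -4.80626535e+01,  2.98534101e+01,  1.93835283e-02,
       -9.82190841e-05, -1.46018374e-05]), 'tcp_pos': array([ 0.16366152, -0.5506706 ,  0.23041451]), 'orientation': array([-9.10365718e-04,  9.89591506e-01,  1.43902130e-01, -9.93399033e-06]), 'wrist_force': array([0.93774526, 0.58733234, 0.47902367]), 'ft_torque': array([-0.04054181, -0.00415637, -0.00855056]), 'grip_force': 0.0, 'finger_gap': 0.08542645032635328}
{'fx': 391.38849095528064, 'fy': 391.38849095528064, 'cx': 311.95341984956724, 'cy': 197.72383759975784, 'origin': array([ 0.35508566, -0.03660706,  1.70874354]), 'orientation': array([ 0.71357232,  0.0562048 , -0.04444977, -0.6969073 ])}
{'fx': 383.6383665431114, 'fy': 383.6383665431114, 'cx': 324.28672322369175, 'cy': 196.50887177144264, 'origin': array([1.03945485, 0.57258997, 1.23659521]), 'orientation': array([0.31917063, 0.0904472 , 0.27902998, 0.9011613 ])}
```

View pics/top1.png

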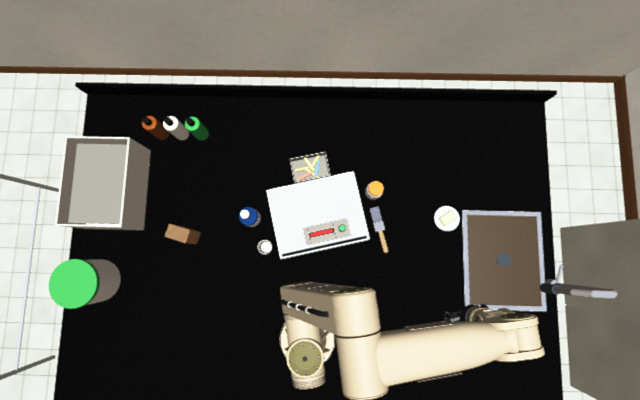

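View pics/scene1.png

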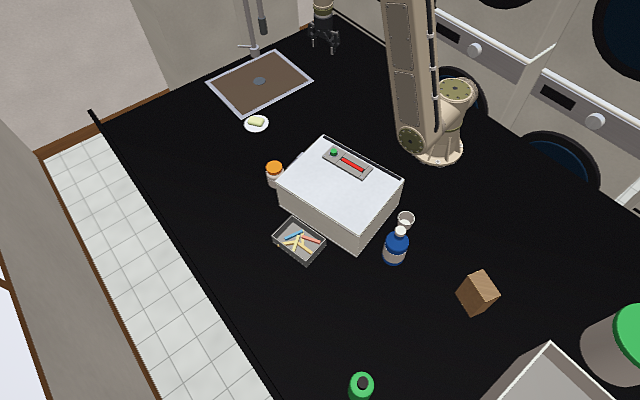

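```bash
python3 - <<'E'
from h import *
for n in('top','scene'):
    z=np.load(n+'1.npz'); im=z['im'];P=z['P'];h=cv2.cvtColor(im,cv2.COLOR_RGB2HSV)
    H,S,V=h[...,0],h[...,1],h[...,2]
    for nm,m in(('red',((H<8)|(H>172))&(S>140)&(V>80)),('green',(H>45)&(H<85)&(S>110)&(V>50))):
        m=m&(z['d']>0)&(P[...,2]>.1)&(P[...,2]<.25); k,l,st,ce=cv2.connectedComponentsWithStats(m.astype(np.uint8))
        for i in range(1,k):
            if st[i,4]>8:
                q=P[l==i]; e,v=np.linalg.eigh(np.cov(q[:,:2].T)); print(n,nm,st[i],np.median(q,0).round(4),q.mean(0).round(4),'axis',v[:,1].round(3),np.sqrt(e).round(4))
    m=(P[...,2]>.15)&(P[...,2]<.19)&(S<60)&(P[...,0]>.2)&(z['d']>0)
    k,l,st,ce=cv2.connectedComponentsWithStats(m.astype(np.uint8)); i=1+st[1:,4].argmax(); q=P[l==i].astype(np.float32)
    print(n,'lid',cv2.minAreaRect(q[:,:2].copy()),np.median(q[:,2]))
E
```

```text
top red [310 229  23   8  87] [ 0.4378 -0.0469  0.174 ] [ 0.4384 -0.0464  0.173 ] axis [-0.236  0.972] [0.0041 0.0267]
top green [184 116  18  18 191] [0.869  0.4904 0.1479] [0.8719 0.4933 0.1422] axis [-0.663  0.749] [0.015  0.0174]
top green [339 225   6   6  29] [ 0.4568 -0.1276  0.1912] [ 0.4584 -0.1268  0.1898] axis [-0.857  0.515] [0.0057 0.0061]
top green [  49  259   50   50 1926] [0.2209 0.8945 0.1946] [0.2214 0.8944 0.1943] axis [-0.25   0.968] [0.0464 0.0475]
top lid ((0.5140518546104431, -0.0280611515045166), (0.2829676568508148, 0.36082175374031067), 13.585987091064453) 0.16269168
scene red [341 158  23  14  90] [ 0.4395 -0.0442  0.1737] [ 0.4395 -0.0438  0.174 ] axis [-0.234  0.972] [0.0044 0.0262]
scene green [331 149   6   7  37] [ 0.4615 -0.1213  0.1884] [ 0.4608 -0.1214  0.1871] axis [-0.89  -0.456] [0.0058 0.006 ]
scene green [ 612  303   28   66 1297] [0.2637 0.8475 0.1939] [0.2594 0.8501 0.192 ] axis [-0.874 -0.485] [0.0162 0.0422]
scene green [349 371  25  29 447] [0.8881 0.5069 0.1487] [0.8852 0.5048 0.1462] axis [-0.941 -0.339] [0.0175 0.0178]
scene lid ((0.5127171874046326, -0.02755717933177948), (0.28742262721061707, 0.3616509437561035), 13.586524963378906) 0.16188258
```

The top picture shows the locker lid at (318,213), the red handle at (321,232) and the green button at (342,228). The neighbours stand clear of it. Locker yaw is about 13.6°, the latch axis is near (0.440, -0.045) and the button near (0.459, -0.125). Lid height 0.162 and case-top height 0.174 agree with the given sizes.

carry_out([
  [[0, 0, -10], [4, -3.2, -2], 255],
  [[0, 0, -20], [9, -7, -2], 255],
  [[0, 0, -30], [14, -11, -2], 255],
  [[0, 0, -41], [19, -15, -2], 255],
  [[0, 0, -52], [24, -19, -2], 255],
  [[0, 0, -62], [29, -23, -2], 255],
  [[0, 0, -72], [34, -27, -2], 255],
  [[0, 0, -82], [38, -30.5, -2], 255],
], force=40)

```text
clock: 1.1
tcp_pos: [0.4419, -0.1488, 0.2511]
orientation: [0.0, 0.65, 0.76, -0.0]
wrist_force: [1.0, -0.5, -0.1]
finger_gap: 0.0002
grip_force: 0.0
```

```bash
cat >> h.py <<'E'
def to(pos,phi):  # shift (cm) and turn (deg) to tool-down pose with tool x at yaw phi (deg)
    s=env.get_state(); r=rot(s['orientation']); m=r.as_matrix()
    t=np.radians(phi); T=R.from_matrix(np.array([[np.cos(t),np.sin(t),0],[np.sin(t),-np.cos(t),0],[0,0,-1]]))
    print('clk',s['clock'],'tcp',s['tcp_pos'].round(4),'j',s['joint_pos'].round(3),'F',s['wrist_force'].round(2),'M',s['ft_torque'].round(3),'gap',round(s['finger_gap'],4))
    print('turn',np.degrees((r.inv()*T).as_rotvec()).round(2),'shift',(m.T@(np.array(pos)-s['tcp_pos'])*100).round(2))
E
python3 -c "
from h import *
to([.4588,-.1247,.25],103.6)"
```

```text
clk 1.1 tcp [ 0.4419 -0.1488  0.2511] j [-0.497  0.097 -0.178  1.296 -0.     0.919] F [ 1.05 -0.54 -0.1 ] M [-0.024  0.    -0.025] gap 0.0002
turn [ 0.    0.01 -4.73] shift [2.12 2.04 0.11]
```

carry_out([
  [[0, 0, -2], [1, 1, 0.1], 255],
  [[0, 0, -4.7], [2.1, 2, 0.1], 255],
  [[0, 0, -4.7], [2.1, 2, 0.1], 255],
  [[0, 0, -4.7], [2.1, 2, 0.1], 255],
  [[0, 0, -4.7], [2.1, 2, 0.1], 255],
  [[0, 0, -4.7], [2.1, 2, 0.1], 255],
  [[0, 0, -4.7], [2.1, 2, 0.1], 255],
  [[0, 0, -4.7], [2.1, 2, 0.1], 255],
])

```text
clock: 2.1
tcp_pos: [0.4577, -0.127, 0.2503]
orientation: [0.0, 0.621, 0.784, -0.0]
wrist_force: [0.5, -1.0, -0.1]
finger_gap: 0.0001
grip_force: 0.0
```

```bash
cat >> h.py <<'E'
def blobs(n,f=None):
    im,d,c,P=shot(n,f); h=cv2.cvtColor(im,cv2.COLOR_RGB2HSV); H,S,V=h[...,0],h[...,1],h[...,2]
    for nm,m in(('red',((H<8)|(H>172))&(S>140)&(V>80)),('green',(H>45)&(H<85)&(S>110)&(V>50))):
        m=m&(d>0)&(P[...,2]>.1)&(P[...,2]<.35)&(np.hypot(P[...,0]-.45,P[...,1]+.08)<.2); k,l,st,ce=cv2.connectedComponentsWithStats(m.astype(np.uint8))
        for i in range(1,k):
            if st[i,4]>30:
                q=P[l==i]; q=q[q[:,2]>np.percentile(q[:,2],60)-.004]; e,v=np.linalg.eigh(np.cov(q[:,:2].T)); print(n,nm,st[i],'med',np.median(q,0).round(4),'minAreaRect',cv2.minAreaRect(q[:,:2].astype(np.float32)),'axis',v[:,1].round(3))
    return im,d,c,P
E
python3 -c "
from h import *
to([.4588,-.1247,.215],103.6)
blobs('wrist','w1')"
```

```text
clk 2.1 tcp [ 0.4577 -0.127   0.2503] j [-0.44   0.114 -0.16   1.297 -0.     0.9  ] F [ 0.46 -0.98 -0.05] M [-0.015 -0.002 -0.025] gap 0.0001
turn [-0.    0.01 -0.37] shift [0.2  0.16 3.53]
wrist red [ 306   36   22  132 2621] med [ 0.4366 -0.0446  0.1747] minAreaRect ((0.437243789434433, -0.04888634756207466), (0.013741093687713146, 0.08922895044088364), 13.683490753173828) axis [-0.237  0.971]
wrist green [303 199  31  34 811] med [ 0.4567 -0.1271  0.1905] minAreaRect ((0.4570188522338867, -0.1280258446931839), (0.022096773609519005, 0.022452514618635178), 27.026371002197266) axis [-0.617  0.787]
```

View pics/w1.png

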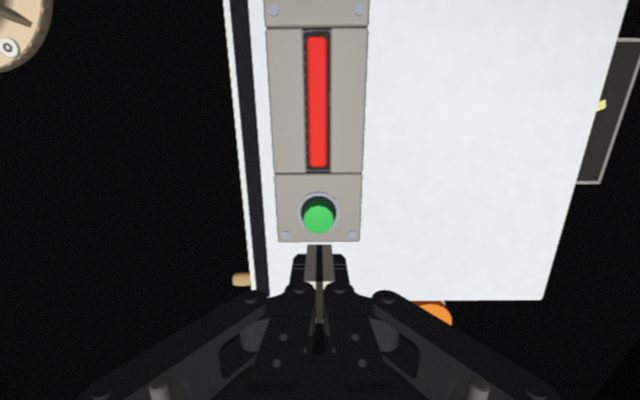

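The wrist view shows the red bar sunk in its slot at (317,102) and the green cap in its collar at (319,217). The fingers are shut right over it, and the cap top is near z 0.190. I'll go down and feel for it.

carry_out([
  [[0, 0, 0], [0, 0, 2], 255],
  [[0, 0, 0], [0, 0, 4], 255],
  [[0, 0, 0], [0, 0, 5], 255],
  [[0, 0, 0], [0, 0, 5.3], 255],
  [[0, 0, 0], [0, 0, 5.5], 255],
  [[0, 0, 0], [0, 0, 5.6], 255],
  [[0, 0, 0], [0, 0, 5.6], 255],
  [[0, 0, 0], [0, 0, 5.6], 255],
])

```text
clock: 3.15
tcp_pos: [0.458, -0.127, 0.1945]
orientation: [0.0, 0.621, 0.784, 0.0]
wrist_force: [0.6, 0.2, -0.4]
finger_gap: 0.0002
grip_force: 0.0
```

carry_out([
  [[0, 0, 0], [0, 0, 0.05], 255],
  [[0, 0, 0], [0, 0, 0.1], 255],
  [[0, 0, 0], [0, 0, 0.15], 255],
  [[0, 0, 0], [0, 0, 0.2], 255],
  [[0, 0, 0], [0, 0, 0.2], 255],
  [[0, 0, 0], [0, 0, 0.2], 255],
  [[0, 0, 0], [0, 0, 0.2], 255],
  [[0, 0, 0], [0, 0, 0.2], 255],
])

```text
clock: 4.15
tcp_pos: [0.4578, -0.1269, 0.1923]
orientation: [0.0, 0.621, 0.784, -0.0]
wrist_force: [0.9, -0.9, 0.3]
finger_gap: -0.0001
grip_force: 0.0
```

carry_out([
  [[0, 0, 0], [0, 0, 0.05], 255],
  [[0, 0, 0], [0, 0, 0.1], 255],
  [[0, 0, 0], [0, 0, 0.15], 255],
  [[0, 0, 0], [0, 0, 0.2], 255],
  [[0, 0, 0], [0, 0, 0.2], 255],
  [[0, 0, 0], [0, 0, 0.2], 255],
  [[0, 0, 0], [0, 0, 0.2], 255],
  [[0, 0, 0], [0, 0, 0.2], 255],
])

```text
clock: 5.15
tcp_pos: [0.4579, -0.1269, 0.1908]
orientation: [0.0, 0.621, 0.784, 0.0]
wrist_force: [-1.7, 1.3, 4.8]
finger_gap: 0.0004
grip_force: 2.8
```

carry_out([
  [[0, 0, 0], [0, 0, 0.05], 255],
  [[0, 0, 0], [0, 0, 0.1], 255],
  [[0, 0, 0], [0, 0, 0.15], 255],
  [[0, 0, 0], [0, 0, 0.2], 255],
  [[0, 0, 0], [0, 0, 0.2], 255],
  [[0, 0, 0], [0, 0, 0.2], 255],
  [[0, 0, 0], [0, 0, 0.2], 255],
  [[0, 0, 0], [0, 0, 0.2], 255],
])

```text
clock: 6.15
tcp_pos: [0.4579, -0.1269, 0.189]
orientation: [0.0, 0.621, 0.784, 0.0]
wrist_force: [-2.4, 0.6, 6.5]
finger_gap: -0.0001
grip_force: 3.5
```

```bash
python3 -c "
from h import *
to([.4588,-.1247,.215],103.6)
blobs('scene')"
```

```text
clk 6.15 tcp [ 0.4579 -0.1269  0.189 ] j [-0.439  0.139 -0.283  1.148 -0.     0.9  ] F [-2.43  0.57  6.54] M [ 0.182  0.476 -0.035] gap -0.0001
turn [ 0.03  0.03 -0.35] shift [ 0.19  0.14 -2.6 ]
scene red [341 158  23  14  90] med [ 0.4385 -0.0433  0.1749] minAreaRect ((0.4394669830799103, -0.044034626334905624), (0.017813073471188545, 0.08686771988868713), 14.506478309631348) axis [-0.247  0.969]
```

carry_out([
  [[0, 0, 0], [0, 0, 0.05], 255],
  [[0, 0, 0], [0, 0, 0.1], 255],
  [[0, 0, 0], [0, 0, 0.1], 255],
  [[0, 0, 0], [0, 0, 0.1], 255],
  [[0, 0, 0], [0, 0, 0.1], 255],
  [[0, 0, 0], [0, 0, 0.1], 255],
  [[0, 0, 0], [0, 0, 0.1], 255],
  [[0, 0, 0], [0, 0, 0.1], 255],
])

```text
clock: 7.2
tcp_pos: [0.4579, -0.1269, 0.1881]
orientation: [0.0, 0.621, 0.784, 0.0]
wrist_force: [-2.5, 1.3, 7.9]
finger_gap: -0.0002
grip_force: 3.8
```

```bash
python3 -c "
from h import *
to([.4588,-.1247,.215],103.6)
blobs('scene')"
```

```text
clk 7.2 tcp [ 0.4579 -0.1269  0.1881] j [-0.439  0.139 -0.285  1.146 -0.     0.9  ] F [-2.47  1.27  7.88] M [ 0.26   0.53  -0.039] gap -0.0002
turn [ 0.03  0.04 -0.35] shift [ 0.19  0.14 -2.69]
scene red [341 158  23  14  90] med [ 0.4387 -0.0436  0.1749] minAreaRect ((0.4385032057762146, -0.04300945624709129), (0.01679491065442562, 0.08539817482233047), 15.398675918579102) axis [-0.24   0.971]
```

carry_out([
  [[0, 0, 0], [0, 0, 0.04], 255],
  [[0, 0, 0], [0, 0, 0.07], 255],
  [[0, 0, 0], [0, 0, 0.07], 255],
  [[0, 0, 0], [0, 0, 0.07], 255],
  [[0, 0, 0], [0, 0, 0.07], 255],
  [[0, 0, 0], [0, 0, 0.07], 255],
  [[0, 0, 0], [0, 0, 0.07], 255],
  [[0, 0, 0], [0, 0, 0.07], 255],
])

```text
clock: 8.25
tcp_pos: [0.4579, -0.127, 0.1876]
orientation: [0.001, 0.621, 0.784, 0.0]
wrist_force: [-1.3, 1.4, 8.5]
finger_gap: 0.0
grip_force: 4.2
```

```bash
python3 -c "
from h import *
to([.4588,-.1247,.215],103.6)
blobs('scene')"
```

```text
clk 8.25 tcp [ 0.4579 -0.127   0.1876] j [-0.44   0.139 -0.286  1.144 -0.     0.9  ] F [-1.35  1.43  8.51] M [0.224 0.54  0.001] gap 0.0
turn [ 0.04  0.05 -0.35] shift [ 0.2   0.14 -2.74]
scene red [341 158  23  14  89] med [ 0.4384 -0.039   0.1751] minAreaRect ((0.43994131684303284, -0.04466128349304199), (0.014370450749993324, 0.08839079737663269), 12.999619483947754) axis [-0.238  0.971]
```

carry_out([
  [[0, 0, 0], [0, 0, 0.03], 255],
  [[0, 0, 0], [0, 0, 0.06], 255],
  [[0, 0, 0], [0, 0, 0.06], 255],
  [[0, 0, 0], [0, 0, 0.06], 255],
  [[0, 0, 0], [0, 0, 0.06], 255],
  [[0, 0, 0], [0, 0, 0.06], 255],
  [[0, 0, 0], [0, 0, 0.06], 255],
  [[0, 0, 0], [0, 0, 0.06], 255],
])

```text
clock: 9.3
tcp_pos: [0.4579, -0.1269, 0.187]
orientation: [0.001, 0.621, 0.784, 0.0]
wrist_force: [-2.8, 2.0, 9.8]
finger_gap: 0.0002
grip_force: 4.6
```

```bash
python3 -c "
from h import *
to([.4588,-.1247,.215],103.6)
blobs('scene')"
```

```text
clk 9.3 tcp [ 0.4579 -0.1269  0.187 ] j [-0.439  0.14  -0.287  1.143 -0.     0.9  ] F [-2.78  2.    9.76] M [0.228 0.609 0.024] gap 0.0002
turn [ 0.04  0.05 -0.35] shift [ 0.2   0.14 -2.8 ]
scene red [341 158  23  14  89] med [ 0.4395 -0.0434  0.1743] minAreaRect ((0.4394218921661377, -0.04485075920820236), (0.01759466901421547, 0.08929039537906647), 11.642709732055664) axis [-0.227  0.974]
```

carry_out([
  [[0, 0, 0], [0, 0, 0.02], 255],
  [[0, 0, 0], [0, 0, 0.04], 255],
  [[0, 0, 0], [0, 0, 0.04], 255],
  [[0, 0, 0], [0, 0, 0.04], 255],
  [[0, 0, 0], [0, 0, 0.04], 255],
  [[0, 0, 0], [0, 0, 0.04], 255],
  [[0, 0, 0], [0, 0, 0.04], 255],
  [[0, 0, 0], [0, 0, 0.04], 255],
])

```text
clock: 10.35
tcp_pos: [0.4579, -0.127, 0.1867]
orientation: [0.001, 0.621, 0.784, 0.0]
wrist_force: [-2.9, 0.1, 9.8]
finger_gap: 0.0001
grip_force: 4.7
```

```bash
python3 -c "
from h import *
to([.4588,-.1247,.215],103.6)
blobs('scene')"
```

```text
clk 10.35 tcp [ 0.4579 -0.127   0.1867] j [-0.44   0.14  -0.288  1.142 -0.     0.9  ] F [-2.86  0.14  9.83] M [ 0.222  0.594 -0.016] gap 0.0001
turn [ 0.05  0.05 -0.35] shift [ 0.2   0.14 -2.83]
scene red [341 158  23  14  91] med [ 0.4388 -0.0408  0.1749] minAreaRect ((0.43902313709259033, -0.04309666156768799), (0.015511921606957912, 0.08545105904340744), 14.039005279541016) axis [-0.239  0.971]
```

carry_out([
  [[0, 0, 0], [0, 0, 0.02], 255],
  [[0, 0, 0], [0, 0, 0.04], 255],
  [[0, 0, 0], [0, 0, 0.04], 255],
  [[0, 0, 0], [0, 0, 0.04], 255],
  [[0, 0, 0], [0, 0, 0.04], 255],
  [[0, 0, 0], [0, 0, 0.04], 255],
  [[0, 0, 0], [0, 0, 0.04], 255],
  [[0, 0, 0], [0, 0, 0.04], 255],
])

```text
clock: 11.4
tcp_pos: [0.4579, -0.1269, 0.186]
orientation: [0.0, 0.621, 0.784, 0.0]
wrist_force: [-2.7, 0.0, 8.1]
finger_gap: 0.0002
grip_force: 3.9
```

```bash
python3 -c "
from h import *
to([.4588,-.1247,.215],103.6)
blobs('scene')"
```

```text
clk 11.4 tcp [ 0.4579 -0.1269  0.186 ] j [-0.439  0.14  -0.289  1.141 -0.     0.9  ] F [-2.71  0.05  8.06] M [ 0.222  0.52  -0.048] gap 0.0002
turn [ 0.04  0.04 -0.35] shift [ 0.19  0.14 -2.9 ]
scene red [342 154  22  14  97] med [ 0.4399 -0.0432  0.1981] minAreaRect ((0.44022300839424133, -0.04533745348453522), (0.015184134244918823, 0.08654941618442535), 15.267931938171387) axis [-0.221  0.975]
```

The handle has popped, with its top at z 0.198. I'll lift off, move over the handle and open the fingers.

carry_out([
  [[0, 0, 0], [0, 0, -2], 255],
  [[0, 0, 0], [0, 0, -5], 255],
  [[0, 0, 0], [2.5, 0, -7], 200],
  [[0, 0, 0], [6, 0, -7], 100],
  [[0, 0, 0], [8.2, 0, -7], 80],
  [[0, 0, 0], [8.2, 0, -7], 80],
  [[0, 0, 0], [8.2, 0, -7], 80],
  [[0, 0, 0], [8.2, 0, -7], 80],
])

```text
clock: 12.45
tcp_pos: [0.4393, -0.0478, 0.255]
orientation: [0.0, 0.621, 0.784, -0.0]
wrist_force: [0.6, 0.4, 0.9]
finger_gap: 0.0584
grip_force: 0.0
```

```bash
python3 -c "
from h import *
to([.4385,-.047,.1785],103.6)
blobs('wrist','w2');blobs('scene');blobs('top')"
```

```text
clk 12.45 tcp [ 0.4393 -0.0478  0.255 ] j [-0.29   0.048 -0.221  1.301 -0.     1.05 ] F [0.61 0.37 0.86] M [ 0.032  0.022 -0.038] gap 0.0584
turn [-0.01  0.01 -0.41] shift [ 0.1  -0.06  7.65]
wrist red [ 307  160   20  112 2087] med [ 0.4362 -0.0436  0.1985] minAreaRect ((0.43703433871269226, -0.04872190207242966), (0.013293646275997162, 0.08960552513599396), 13.58924388885498) axis [-0.238  0.971]
wrist green [305 283  27  32 689] med [ 0.4568 -0.126   0.1905] minAreaRect ((0.45689254999160767, -0.12733595073223114), (0.02166406251490116, 0.022148359566926956), 26.482040405273438) axis [-0.382  0.924]
scene red [342 154  22  14  98] med [ 0.4404 -0.0433  0.1983] minAreaRect ((0.43952780961990356, -0.04442357271909714), (0.016814682632684708, 0.08686070889234543), 14.064314842224121) axis [-0.23   0.973]
scene green [331 149   6   7  37] med [ 0.4594 -0.1221  0.1909] minAreaRect ((0.4600924551486969, -0.12223232537508011), (0.01698792725801468, 0.018425656482577324), 47.74989700317383) axis [-0.206  0.979]
```

View pics/w2.png

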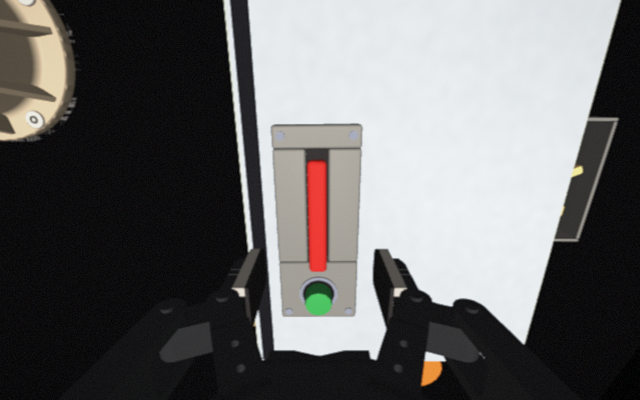

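The bar stands proud at (317,215), centred between the open fingers. I'll descend and grip it.

carry_out([
  [[0, 0, -0.4], [0.1, -0.05, 3], 80],
  [[0, 0, -0.4], [0.1, -0.05, 6], 80],
  [[0, 0, -0.4], [0.1, -0.05, 7.4], 80],
  [[0, 0, -0.4], [0.1, -0.05, 7.8], 80],
  [[0, 0, -0.4], [0.1, -0.05, 7.8], 150],
  [[0, 0, -0.4], [0.1, -0.05, 7.8], 200],
  [[0, 0, -0.4], [0.1, -0.05, 7.8], 230],
  [[0, 0, -0.4], [0.1, -0.05, 7.8], 255],
], force=40)

```text
clock: 13.6
tcp_pos: [0.4377, -0.0467, 0.1779]
orientation: [0.0, 0.618, 0.786, -0.001]
wrist_force: [-5.1, -2.4, 3.3]
finger_gap: 0.0365
grip_force: 39.8
```

carry_out([
  [[0, 0, 0], [0, 0, 0], 255],
  [[0, 0, 0], [0, 0, 0], 255],
  [[0, 0, 0], [0, 0, 0], 255],
  [[0, 0, 0], [0, 0, 0], 255],
  [[0, 0, 0], [0, 0, 0], 255],
  [[0, 0, 0], [0, 0, 0], 255],
  [[0, 0, 0], [0, 0, 0], 255],
  [[0, 0, 0], [0, 0, 0], 255],
])

```text
clock: 14.6
tcp_pos: [0.4377, -0.0466, 0.1779]
orientation: [0.0, 0.618, 0.786, -0.001]
wrist_force: [-5.4, -1.1, 2.8]
finger_gap: 0.0364
grip_force: 39.8
```

```bash
python3 -c "
from h import *
to([.4385,-.047,.1785],103.6)"
```

```text
clk 14.6 tcp [ 0.4377 -0.0466  0.1779] j [-0.288  0.08  -0.379  1.112 -0.002  1.045] F [-5.37 -1.14  2.8 ] M [-0.455  1.112 -0.045] gap 0.0364
turn [-0.07  0.06  0.03] shift [-0.05  0.07 -0.06]
```

```bash
python3 -c "
from h import *
im,d,c,P=blobs('wrist','w3')
im2,*_=blobs('scene'); cv2.imwrite('pics/s3.png',cv2.resize(im2[120:220,280:420,::-1],None,fx=5,fy=5,interpolation=cv2.INTER_CUBIC))"
```

```text
wrist red [ 303  193   31  159 4335] med [ 0.4358 -0.0408  0.1979] minAreaRect ((0.43748584389686584, -0.04847589507699013), (0.013942798599600792, 0.08987749367952347), 13.813636779785156) axis [-0.239  0.971]
scene red [352 159  12   9  51] med [ 0.4343 -0.0243  0.1981] minAreaRect ((0.4345514178276062, -0.021086499094963074), (0.032374996691942215, 0.037960827350616455), 38.45161819458008) axis [-0.337  0.942]
scene green [331 149   6   7  36] med [ 0.4594 -0.1232  0.1893] minAreaRect ((0.4600057005882263, -0.12256258726119995), (0.019849058240652084, 0.020203722640872), 72.05355072021484) axis [-0.847 -0.531]
```

View pics/w3.png

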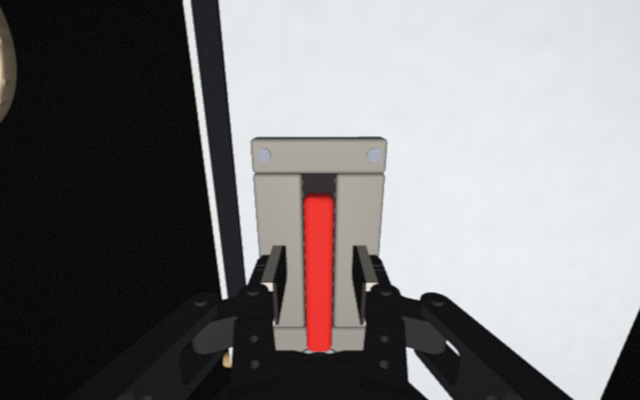

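View pics/s3.png

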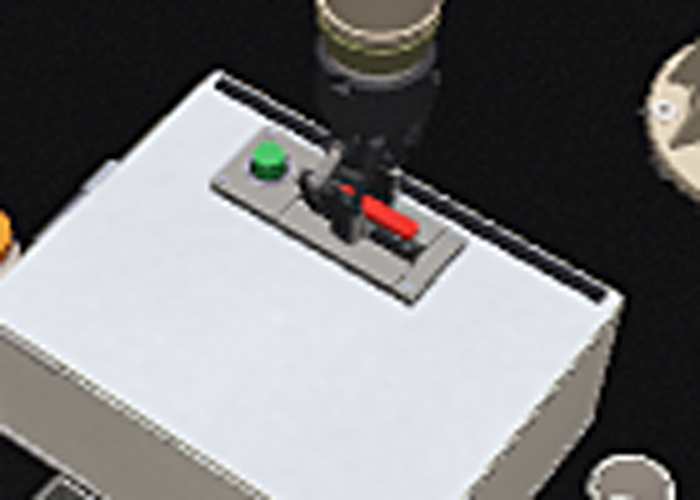

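The pads stopped 36 mm apart with nothing visible between them, so I suspect the tips caught on the case as they swung forward. I'll reopen, rise 5 mm and close again.

carry_out([
  [[0, 0, 0], [0, 0, 0], 80],
  [[0, 0, 0], [0, 0, 0], 80],
  [[0, 0, 0], [0, 0, -0.5], 80],
  [[0, 0, 0], [0, 0, -0.5], 80],
  [[0, 0, 0], [0, 0, -0.5], 255],
  [[0, 0, 0], [0, 0, -0.5], 255],
  [[0, 0, 0], [0, 0, -0.5], 255],
  [[0, 0, 0], [0, 0, -0.5], 255],
], force=40)

```text
clock: 15.7
tcp_pos: [0.4375, -0.0464, 0.182]
orientation: [-0.0, 0.618, 0.786, -0.001]
wrist_force: [-4.5, -2.3, 3.8]
finger_gap: 0.0125
grip_force: 41.5
```

```bash
python3 -c "
from h import *
to([.4385,-.047,.1785],103.6);blobs('wrist')"
```

```text
clk 15.7 tcp [ 0.4375 -0.0464  0.182 ] j [-2.880e-01  7.700e-02 -3.710e-01  1.124e+00 -1.000e-03  1.045e+00] F [-4.45 -2.31  3.79] M [-0.389  0.762  0.053] gap 0.0125
turn [-0.1   0.01  0.03] shift [-0.08  0.08  0.35]
wrist red [ 304  191   30  155 4158] med [ 0.4361 -0.0412  0.1981] minAreaRect ((0.4374109208583832, -0.04837750270962715), (0.013837642967700958, 0.08928859978914261), 13.788249015808105) axis [-0.239  0.971]
wrist green [310 350  18   5  60] med [ 0.4544 -0.1173  0.1771] minAreaRect ((0.45415735244750977, -0.11752054840326309), (0.011224017478525639, 0.0026981299743056297), 16.080469131469727) axis [-0.969 -0.246]
```

carry_out([
  [[0, 0, 4], [0, 0, 0], 255],
  [[0, 0, 9], [0, 0, 0], 255],
  [[0, 0, 14], [0, 0, 0], 255],
  [[0, 0, 20], [0, 0, 0], 255],
  [[0, 0, 25], [0, 0, 0], 255],
  [[0, 0, 30], [0, 0, 0], 255],
  [[0, 0, 30], [0, 0, 0], 255],
  [[0, 0, 30], [0, 0, 0], 255],
])

```text
clock: 16.75
tcp_pos: [0.4387, -0.0464, 0.1824]
orientation: [0.0, 0.8, 0.6, 0.0]
wrist_force: [-1.4, -2.2, 1.6]
finger_gap: 0.0125
grip_force: 41.5
```

```bash
python3 -c "
from h import *
to([.4385,-.047,.1785],103.6);blobs('wrist')"
```

```text
clk 16.75 tcp [ 0.4387 -0.0464  0.1824] j [-0.288  0.078 -0.37   1.122 -0.     1.567] F [-1.44 -2.23  1.63] M [-0.296  0.186  0.008] gap 0.0125
turn [  0.05   0.03 -29.89] shift [-0.06 -0.    0.39]
wrist red [ 304  192   30  154 4021] med [ 0.4397 -0.041   0.1984] minAreaRect ((0.4377315640449524, -0.04850824177265167), (0.08947938680648804, 0.013806531205773354), 73.81942749023438) axis [0.277 0.961]
wrist green [391 358  14  17 107] med [ 0.4641 -0.1266  0.1908] minAreaRect ((0.46351316571235657, -0.08453018963336945), (0.005510071758180857, 0.09921970218420029), 1.7268515825271606) axis [-0.021  1.   ]
```

carry_out([
  [[0, 0, 5], [0, 0, 0], 255],
  [[0, 0, 10], [0, 0, 0], 255],
  [[0, 0, 15], [0, 0, 0], 255],
  [[0, 0, 20], [0, 0, 0], 255],
  [[0, 0, 23], [0, 0, 0], 255],
  [[0, 0, 25], [0, 0, 0], 255],
  [[0, 0, 26], [0, 0, 0], 255],
  [[0, 0, 27], [0, 0, 0], 255],
])

```text
clock: 17.8
tcp_pos: [0.4395, -0.0469, 0.1825]
orientation: [0.001, 0.918, 0.396, 0.001]
wrist_force: [3.6, -4.4, -0.8]
finger_gap: 0.0128
grip_force: 41.1
```

```bash
python3 -c "
from h import *
to([.4385,-.047,.1785],103.6)"
```

```text
clk 17.8 tcp [ 0.4395 -0.0469  0.1825] j [-2.880e-01  7.800e-02 -3.690e-01  1.121e+00 -1.000e-03  2.040e+00] F [ 3.59 -4.42 -0.85] M [-0.923 -0.691  0.255] gap 0.0128
turn [ 1.500e-01  5.000e-02 -5.697e+01] shift [-0.07 -0.07  0.4 ]
```

carry_out([
  [[0, 0, 0.5], [0, 0, 0], 255],
  [[0, 0, 1], [0, 0, 0], 255],
  [[0, 0, 1.5], [0, 0, 0], 255],
  [[0, 0, 2], [0, 0, 0], 255],
  [[0, 0, 2.5], [0, 0, 0], 255],
  [[0, 0, 3], [0, 0, 0], 255],
  [[0, 0, 3.5], [0, 0, 0], 255],
  [[0, 0, 4], [0, 0, 0], 255],
])

```text
clock: 18.8
tcp_pos: [0.4396, -0.047, 0.1825]
orientation: [0.001, 0.932, 0.364, 0.001]
wrist_force: [3.8, -4.9, -1.0]
finger_gap: 0.013
grip_force: 41.1
```

```bash
python3 -c "
from h import *
to([.4385,-.047,.1785],103.6)"
```

```text
clk 18.8 tcp [ 0.4396 -0.047   0.1825] j [-2.880e-01  7.800e-02 -3.690e-01  1.121e+00 -1.000e-03  2.109e+00] F [ 3.82 -4.87 -1.01] M [-1.079 -0.695  0.157] gap 0.013
turn [ 1.600e-01  5.000e-02 -6.095e+01] shift [-0.08 -0.07  0.4 ]
```

carry_out([
  [[0, 0, 0.5], [0, 0, 0], 255],
  [[0, 0, 1], [0, 0, 0], 255],
  [[0, 0, 1.5], [0, 0, 0], 255],
  [[0, 0, 2], [0, 0, 0], 255],
  [[0, 0, 2.5], [0, 0, 0], 255],
  [[0, 0, 3], [0, 0, 0], 255],
  [[0, 0, 3.5], [0, 0, 0], 255],
  [[0, 0, 4], [0, 0, 0], 255],
])

```text
clock: 19.8
tcp_pos: [0.4397, -0.0471, 0.1825]
orientation: [0.001, 0.944, 0.331, 0.001]
wrist_force: [3.8, -5.0, -1.4]
finger_gap: 0.0131
grip_force: 41.1
```

```bash
python3 -c "
from h import *
to([.4385,-.047,.1785],103.6)"
```

```text
clk 19.8 tcp [ 0.4397 -0.0471  0.1825] j [-2.880e-01  7.800e-02 -3.690e-01  1.121e+00 -1.000e-03  2.179e+00] F [ 3.8  -5.01 -1.38] M [-1.123 -0.744  0.182] gap 0.0131
turn [ 1.800e-01  6.000e-02 -6.496e+01] shift [-0.09 -0.08  0.4 ]
```

carry_out([
  [[0, 0, 0.5], [0, 0, 0], 255],
  [[0, 0, 1], [0, 0, 0], 255],
  [[0, 0, 1.5], [0, 0, 0], 255],
  [[0, 0, 2], [0, 0, 0], 255],
  [[0, 0, 2.5], [0, 0, 0], 255],
  [[0, 0, 3], [0, 0, 0], 255],
  [[0, 0, 3.5], [0, 0, 0], 255],
  [[0, 0, 4], [0, 0, 0], 255],
])

```text
clock: 20.8
tcp_pos: [0.4398, -0.0472, 0.1825]
orientation: [0.001, 0.955, 0.298, 0.001]
wrist_force: [3.6, -5.6, -1.7]
finger_gap: 0.0131
grip_force: 41.0
```

```bash
python3 -c "
from h import *
to([.4385,-.047,.1785],103.6)"
```

```text
clk 20.8 tcp [ 0.4398 -0.0472  0.1825] j [-2.880e-01  7.800e-02 -3.690e-01  1.120e+00 -1.000e-03  2.249e+00] F [ 3.64 -5.59 -1.68] M [-1.257 -0.743  0.162] gap 0.0131
turn [ 2.000e-01  6.000e-02 -6.896e+01] shift [-0.09 -0.09  0.4 ]
```

carry_out([
  [[0, 0, 0.5], [0, 0, 0], 255],
  [[0, 0, 1], [0, 0, 0], 255],
  [[0, 0, 1.5], [0, 0, 0], 255],
  [[0, 0, 2], [0, 0, 0], 255],
  [[0, 0, 2.5], [0, 0, 0], 255],
  [[0, 0, 3], [0, 0, 0], 255],
  [[0, 0, 3.5], [0, 0, 0], 255],
  [[0, 0, 4], [0, 0, 0], 255],
])

```text
clock: 21.8
tcp_pos: [0.4399, -0.0474, 0.1825]
orientation: [0.002, 0.964, 0.264, 0.001]
wrist_force: [3.7, -5.4, -2.5]
finger_gap: 0.0128
grip_force: 41.0
```

```bash
python3 -c "
from h import *
to([.4385,-.047,.1785],103.6)"
```

```text
clk 21.8 tcp [ 0.4399 -0.0474  0.1825] j [-2.880e-01  7.800e-02 -3.690e-01  1.120e+00 -1.000e-03  2.319e+00] F [ 3.67 -5.41 -2.49] M [-1.275 -0.871  0.218] gap 0.0128
turn [ 2.100e-01  7.000e-02 -7.296e+01] shift [-0.1 -0.1  0.4]
```

carry_out([
  [[0, 0, 0.4], [0, 0, 0], 255],
  [[0, 0, 0.8], [0, 0, 0], 255],
  [[0, 0, 1.2], [0, 0, 0], 255],
  [[0, 0, 1.6], [0, 0, 0], 255],
  [[0, 0, 2], [0, 0, 0], 255],
  [[0, 0, 2.4], [0, 0, 0], 255],
  [[0, 0, 2.7], [0, 0, 0], 255],
  [[0, 0, 3], [0, 0, 0], 255],
])

```text
clock: 22.8
tcp_pos: [0.4399, -0.0474, 0.1825]
orientation: [0.002, 0.971, 0.239, 0.001]
wrist_force: [3.4, -6.8, -2.0]
finger_gap: 0.0129
grip_force: 41.2
```

```bash
python3 -c "
from h import *
to([.4385,-.047,.1785],103.6)"
```

```text
clk 22.8 tcp [ 0.4399 -0.0474  0.1825] j [-2.88e-01  7.80e-02 -3.69e-01  1.12e+00 -2.00e-03  2.37e+00] F [ 3.41 -6.83 -2.01] M [-1.439 -0.845  0.545] gap 0.0129
turn [  0.23   0.08 -75.92] shift [-0.1  -0.11  0.4 ]
```

The moment jumped to 0.55 N m, so that's the stop, at about 75°. I'll back off 1.5° and work out the lid arc. In the tool frame the relative rows are the same for each segment.

carry_out([
  [[0, 0, -0.5], [0, 0, 0], 255],
  [[0, 0, -1], [0, 0, 0], 255],
  [[0, 0, -1.5], [0, 0, 0], 255],
  [[0, 0, -1.8], [0, 0, 0], 255],
  [[0, 0, -1.8], [0, 0, 0], 255],
  [[0, 0, -1.8], [0, 0, 0], 255],
  [[0, 0, -1.8], [0, 0, 0], 255],
  [[0, 0, -1.8], [0, 0, 0], 255],
], force=60)

```text
clock: 23.8
tcp_pos: [0.4399, -0.0474, 0.1826]
orientation: [0.002, 0.967, 0.254, 0.001]
wrist_force: [3.1, -6.4, -1.3]
finger_gap: 0.0124
grip_force: 63.0
```

```bash
python3 -c "
from h import *
to([.4385,-.047,.1785],103.6)
s=env.get_state();r=rot(s['orientation']);m=r.as_matrix();p=s['tcp_pos']
a=np.radians(13.65);X=np.array([np.cos(a),np.sin(a),0]);Y=np.array([-np.sin(a),np.cos(a),0])
H=np.array([.4385,-.047,.150])+.205*X
for th in range(1,10):
    q=R.from_rotvec(np.radians(th)*Y); print(th,(m.T@q.apply(Y)*th).round(2),(m.T@(H+q.apply(p-H)-p)*100).round(2))
"
```

```text
clk 23.8 tcp [ 0.4399 -0.0474  0.1826] j [-2.88e-01  7.80e-02 -3.69e-01  1.12e+00 -2.00e-03  2.34e+00] F [ 3.08 -6.4  -1.34] M [-1.293 -0.77   0.098] gap 0.0124
turn [ 2.200e-01  7.000e-02 -7.417e+01] shift [-0.1  -0.11  0.41]
1 [ 0.27 -0.96 -0.  ] [ 0.06  0.02 -0.35]
2 [ 0.54 -1.92 -0.01] [ 0.12  0.04 -0.71]
3 [ 0.82 -2.89 -0.01] [ 0.19  0.06 -1.06]
4 [ 1.09 -3.85 -0.01] [ 0.27  0.08 -1.41]
5 [ 1.36 -4.81 -0.02] [ 0.35  0.1  -1.76]
6 [ 1.63 -5.77 -0.02] [ 0.44  0.13 -2.11]
7 [ 1.9  -6.74 -0.02] [ 0.53  0.16 -2.46]
8 [ 2.18 -7.7  -0.02] [ 0.63  0.19 -2.8 ]
9 [ 2.45 -8.66 -0.03] [ 0.74  0.22 -3.15]
```

carry_out([
  [[0.05, -0.2, 0], [0, 0, -0.06], 255],
  [[0.1, -0.4, 0], [0.02, 0, -0.12], 255],
  [[0.15, -0.55, 0], [0.03, 0.01, -0.2], 255],
  [[0.2, -0.7, 0], [0.04, 0.01, -0.25], 255],
  [[0.2, -0.7, 0], [0.04, 0.01, -0.25], 255],
  [[0.2, -0.7, 0], [0.04, 0.01, -0.25], 255],
  [[0.2, -0.7, 0], [0.04, 0.01, -0.25], 255],
  [[0.2, -0.7, 0], [0.04, 0.01, -0.25], 255],
])

```text
clock: 24.8
tcp_pos: [0.4397, -0.0474, 0.183]
orientation: [0.001, 0.967, 0.254, -0.006]
wrist_force: [7.9, -8.4, -15.2]
finger_gap: 0.0124
grip_force: 61.2
```

carry_out([
  [[0, 0, 0], [0, 0, -0.04], 255],
  [[0.04, -0.15, 0], [0.01, 0, -0.08], 255],
  [[0.04, -0.15, 0], [0.01, 0, -0.08], 255],
  [[0.04, -0.15, 0], [0.01, 0, -0.08], 255],
  [[0.04, -0.15, 0], [0.01, 0, -0.08], 255],
  [[0.04, -0.15, 0], [0.01, 0, -0.08], 255],
  [[0.04, -0.15, 0], [0.01, 0, -0.08], 255],
  [[0.04, -0.15, 0], [0.01, 0, -0.08], 255],
])

```text
clock: 25.8
tcp_pos: [0.4399, -0.0474, 0.1837]
orientation: [0.001, 0.967, 0.254, -0.008]
wrist_force: [7.9, -8.6, -15.7]
finger_gap: 0.0124
grip_force: 61.2
```

```bash
python3 -c "
from h import *
to([.4385,-.047,.1785],103.6);blobs('wrist')"
```

```text
clk 25.8 tcp [ 0.4399 -0.0474  0.1837] j [-0.282  0.091 -0.351  1.141 -0.01   2.346] F [  7.91  -8.62 -15.73] M [-1.686 -1.741  0.058] gap 0.0124
turn [ -0.68   0.68 -74.19] shift [-0.09 -0.1   0.53]
wrist red [ 305  194   29  151 3910] med [ 0.4448 -0.0451  0.1995] minAreaRect ((0.43812108039855957, -0.048815131187438965), (0.08965811133384705, 0.013711277395486832), 29.36030387878418) axis [-0.871 -0.491]
wrist green [ 438  285   42   35 1107] med [ 0.4583 -0.1271  0.1915] minAreaRect ((0.46022558212280273, -0.10912518948316574), (0.06174073368310928, 0.02165326662361622), 83.36827087402344) axis [0.304 0.953]
```

Force levelled off and the lid is moving with the hand, so it is unlatched. I'll raise it.

carry_out([
  [[0.27, -0.96, 0], [0.06, 0.02, -0.35], 255],
  [[0.54, -1.92, 0], [0.12, 0.04, -0.71], 255],
  [[0.82, -2.89, 0], [0.19, 0.06, -1.06], 255],
  [[1.09, -3.85, 0], [0.27, 0.08, -1.41], 255],
  [[1.36, -4.81, 0], [0.35, 0.1, -1.76], 255],
  [[1.63, -5.77, 0], [0.44, 0.13, -2.11], 255],
  [[1.9, -6.74, 0], [0.53, 0.16, -2.46], 255],
  [[2.18, -7.7, 0], [0.63, 0.19, -2.8], 255],
])

```text
clock: 26.85
tcp_pos: [0.4463, -0.0458, 0.2114]
orientation: [-0.001, 0.964, 0.253, -0.078]
wrist_force: [4.5, -8.5, -13.7]
finger_gap: 0.0126
grip_force: 61.4
```

```bash
python3 -c "
from h import *
to([.4385,-.047,.1785],103.6)"
```

```text
clk 26.85 tcp [ 0.4463 -0.0458  0.2114] j [-0.232  0.201 -0.164  1.345 -0.073  2.401] F [  4.55  -8.53 -13.66] M [-1.58  -1.623  0.349] gap 0.0126
turn [ -7.63   5.91 -74.02] shift [-0.23 -0.14  3.38]
```

carry_out([
  [[0.27, -0.96, 0], [0.06, 0.02, -0.35], 255],
  [[0.54, -1.92, 0], [0.12, 0.04, -0.71], 255],
  [[0.82, -2.89, 0], [0.19, 0.06, -1.06], 255],
  [[1.09, -3.85, 0], [0.27, 0.08, -1.41], 255],
  [[1.36, -4.81, 0], [0.35, 0.1, -1.76], 255],
  [[1.63, -5.77, 0], [0.44, 0.13, -2.11], 255],
  [[1.9, -6.74, 0], [0.53, 0.16, -2.46], 255],
  [[2.18, -7.7, 0], [0.63, 0.19, -2.8], 255],
])

```text
clock: 27.85
tcp_pos: [0.4563, -0.0434, 0.2378]
orientation: [-0.002, 0.957, 0.251, -0.148]
wrist_force: [1.6, -8.6, -12.7]
finger_gap: 0.0122
grip_force: 61.6
```

carry_out([
  [[0.27, -0.96, 0], [0.06, 0.02, -0.35], 255],
  [[0.54, -1.92, 0], [0.12, 0.04, -0.71], 255],
  [[0.82, -2.89, 0], [0.19, 0.06, -1.06], 255],
  [[1.09, -3.85, 0], [0.27, 0.08, -1.41], 255],
  [[1.36, -4.81, 0], [0.35, 0.1, -1.76], 255],
  [[1.63, -5.77, 0], [0.44, 0.13, -2.11], 255],
  [[1.9, -6.74, 0], [0.53, 0.16, -2.46], 255],
  [[2.18, -7.7, 0], [0.63, 0.19, -2.8], 255],
])

```text
clock: 28.85
tcp_pos: [0.4699, -0.0401, 0.2628]
orientation: [-0.004, 0.944, 0.248, -0.218]
wrist_force: [-2.5, -9.0, -11.5]
finger_gap: 0.0124
grip_force: 61.7
```

```bash
python3 -c "
from h import *
to([.4385,-.047,.1785],103.6);blobs('wrist')"
```

```text
clk 28.85 tcp [ 0.4699 -0.0401  0.2628] j [-0.151  0.465  0.249  1.765 -0.163  2.51 ] F [ -2.52  -9.04 -11.48] M [-1.269 -1.298  0.767] gap 0.0124
turn [-21.47  16.32 -72.9 ] shift [0.67 0.11 8.99]
wrist red [ 305  195   29  150 3847] med [ 0.4619 -0.047   0.2842] minAreaRect ((0.4612499475479126, -0.047614000737667084), (0.05299392715096474, 0.013701793737709522), 30.059946060180664) axis [-0.854 -0.52 ]
wrist green [ 437  286   43   34 1073] med [ 0.4905 -0.1195  0.2707] minAreaRect ((0.5010324716567993, -0.09661655873060226), (0.07277054339647293, 0.021591082215309143), 65.56495666503906) axis [0.358 0.934]
```

carry_out([
  [[0, 0, 0], [0, 0, 0.05], 255],
  [[0, 0, 0], [0, 0, 0.1], 240],
  [[0, 0, 0], [0, 0, 0.1], 200],
  [[0, 0, 0], [0, 0, 0], 150],
  [[0, 0, 0], [0, 0, 0], 120],
  [[0, 0, 0], [0, 0, 0], 110],
  [[0, 0, 0], [0, 0, 0], 110],
  [[0, 0, 0], [0, 0, 0], 110],
])

```text
clock: 29.9
tcp_pos: [0.4702, -0.0387, 0.2649]
orientation: [-0.004, 0.944, 0.248, -0.215]
wrist_force: [-0.7, -0.3, -0.3]
finger_gap: 0.0487
grip_force: 0.0
```

carry_out([
  [[0, 0, 0], [0, 0, -1], 110],
  [[0, 0, 0], [0, 0, -2], 110],
  [[0, 0, 0], [0, 0, -3.5], 110],
  [[0, 0, 0], [0, 0, -5.5], 110],
  [[0, 0, 0], [0, 0, -7.5], 110],
  [[0, 0, 0], [0, 0, -8], 110],
  [[0, 0, 0], [0, 0, -8], 110],
  [[0, 0, 0], [0, 0, -8], 110],
])

```text
clock: 30.9
tcp_pos: [0.5027, -0.0308, 0.3369]
orientation: [-0.004, 0.944, 0.248, -0.216]
wrist_force: [-0.2, 1.0, 0.3]
finger_gap: 0.0486
grip_force: 0.0
```

```bash
python3 - <<'E'
from h import *
to([.4385,-.047,.1785],103.6)
im,d,c,P=blobs('wrist','w9'); blobs('scene','s9')
h=cv2.cvtColor(im,cv2.COLOR_RGB2HSV)
m=(d>0)&(h[...,1]<50)&(h[...,2]>170)&(P[...,2]>.15)&(P[...,2]<.35)
q=P[m]; u=q[:,0]*.9718+q[:,1]*.236
A=np.polyfit(u,q[:,2],1); e=np.abs(q[:,2]-np.polyval(A,u)); k=e<np.median(e)*3; A=np.polyfit(u[k],q[k,2],1)
print('lid angle rad',-np.arctan(A[0]),m.sum(),np.median(e))
E
```

```text
clk 30.9 tcp [ 0.5027 -0.0308  0.3369] j [-0.13   0.543  0.555  1.993 -0.152  2.529] F [-0.21  1.02  0.32] M [ 0.11  -0.365  0.008] gap 0.0486
turn [-21.34  16.13 -72.91] shift [ 0.64  0.24 17.16]
wrist red [ 312  161   19  106 1813] med [ 0.4614 -0.0478  0.2846] minAreaRect ((0.460921972990036, -0.04745550453662872), (0.05110051482915878, 0.013585304841399193), 30.151187896728516) axis [-0.855 -0.518]
wrist green [398 220  31  31 733] med [ 0.4904 -0.119   0.2707] minAreaRect ((0.49106016755104065, -0.11969363689422607), (0.023183269426226616, 0.02049877494573593), 86.66193389892578) axis [-0.278  0.961]
scene red [342 147   8  18  69] med [ 0.4806 -0.0331  0.274 ] minAreaRect ((0.48104211688041687, -0.03270924836397171), (0.043003395199775696, 0.012621447443962097), 32.51814270019531) axis [-0.823 -0.568]
lid angle rad 0.4206060437607348 95281 0.0005395664970122283
```

View pics/s9.png

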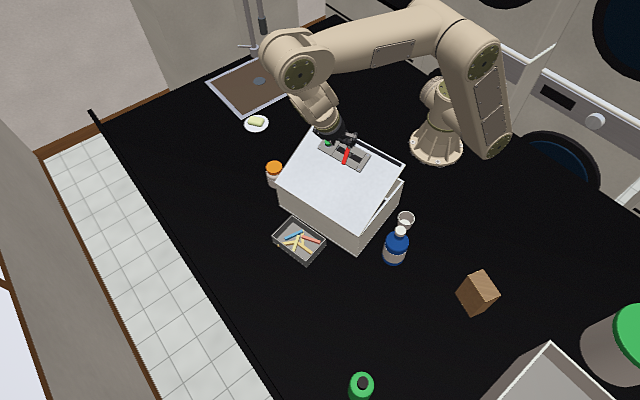

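The scene picture shows the lid standing open at 0.42 rad. The handle is turned at (346,155), the gripper is clear of it, and the bystanders haven't moved.

```bash
python3 -c "
from workcell import env
print(env.hand_in())"
```

```text
the job is handed in; nothing more can be done
None
```

The locker is open and handed in: the button was pressed at about 10 N until the handle popped, the handle was turned to its stop at about 75°, and the lid stands by itself at about 24° (0.42 rad) with the gripper clear and the other things not moved; the hand-in returned no verdict.

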